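# Shut the kettle's lid and switch it on

### The job

The kettle has been filled and stands on its power base with the lid open: push the lid fully shut, then press the orange start paddle on the handle all the way down so that it stays on, and take the hand away. Do it gently, with the fingers alone: do not lift the kettle or push it off its seat, do not press the round grey lid-release button next to the paddle, and leave everything else on the worktop where it is.

Things in the scene. Friction and masses are not known exactly. Their poses are not given: they have to be found in the camera images.
- kettle: Cordless kettle: round steel jug, 1.2 kg, loose, 151 mm across at the foot, 120 mm at its rim 190 mm above its underside, seated in a 4 mm deep dish of its base with its underside 14 mm above the worktop. Origin: centre of its underside, z up. The black loop handle reaches out along -x to 160 mm from the axis; the pouring lip points along +x.
- power_base: Black round power base of the kettle, 184 mm across, fixed to the worktop. Origin: centre of its underside. The kettle stands on its axis, turned any way. (Fixed, well to the left: a tall black tap over the sink. Its 32 mm thick neck arches in the upright plane y = 0.548 from x = 0.06 to x = 0.36, 0.29 to 0.53 m high. Keep off it. All else that stands fixed here is under 0.33 m tall.)
- lid (a joint): Angle of the kettle's lid, rad: 0 = shut flat on the rim, up to 1.45 = almost upright. Starts open, 1.1 to 1.4; stays at any angle (hinge friction 0.08 N m, about 1 N near the far edge). Hinge line: along the kettle's y through lid_hinge, on the handle side. Open, its outer face looks towards the handle: push it from there, away from the handle and down.
- lid_hinge (a point): Middle of the lid's hinge line, at (-52, 0, 191) mm in the kettle's frame. The lid, a flat black disc 115 mm across with a steel inlay, reaches 111 mm from here to its far edge (towards the kettle's +x when shut); its outer face (the top when shut) lies 10.5 mm off the hinge line.
- lid_top (a point): Point on the outer face of the lid, on its centre line, 80 mm from the hinge line; moves with the lid. A good place to push. Its frame: x from the hinge to the far edge, z out of the outer face.
- start (a joint): Angle of the orange start paddle, rad: 0 = off (outer end standing 10 mm up), 0.25 = on (fully down, level with the handle). Hinged at its inner end, 108 mm from the kettle's axis; stays where it is left; needs 2 to 3 N at start_pad. It starts at 0.
- start_pad (a point): Point on top of the orange start paddle, 26 mm outward of its hinge, at (-134, 0, 191) mm in the kettle's frame while off; sinks about 7 mm when switched on. The paddle is 42 mm long (along the handle), 23 mm wide, at the outer end of the handle's flat top.
- release (a joint): Travel of the round grey lid-release button, m: 0 = up, 0.004 = pressed (spring, under 3 N). To be left alone.
- release_top (a point): Centre of the top of the lid-release button, 17 mm across, at (-82, 0, 191) mm in the kettle's frame: 52 mm from start_pad, towards the lid.
- mug: Speckled stoneware mug, bottom up, 95x132x113 mm, loose. Origin: centre of its footprint (handle included), at its underside. Bystander.
- copper_jar: Small glass jar with a copper-coloured lid, 62 mm across, 60 mm tall, loose. Origin: centre of its underside. Bystander.
- teaspoon: Steel teaspoon lying flat, 137x28x13 mm, loose. Origin: its middle, at the underside. Bystander.
- sugar_jar: Tall glass jar with a yellow lid, 88 mm across, 190 mm tall, loose. Origin: centre of its underside. Bystander.
- cereal_bowl: Green bowl, 140 mm across, 60 mm tall, loose. Origin: centre of its underside. Bystander.
- pepper_mill: Dark wooden pepper mill, 58 mm across, 160 mm tall, loose. Origin: centre of its underside. Bystander.
- salt_shaker: Glass salt shaker with a grey cap, 44 mm across, 90 mm tall, loose. Origin: centre of its underside. Bystander.

How it is judged:
By the outcome, as a careful person would: the job done as asked, in the order asked, and still so for the second after the job is handed in, with the robot touching nothing.
It also fails if it takes over 51 s, if anything falls off the work surface, if the arm or the gripper's body presses on something with over 40 N, if the wrist force passes 120 N, or if a joint passes its speed limit or range.

### The arm

A 6-joint arm with a two-finger parallel gripper is mounted at the origin on the work surface; the furniture and walls round the work are solid. World frame = base frame: x ahead of the robot, y to its left, z up, the work surface at z = 0. Lengths are in m, angles in degrees, forces in N, time in s.
With the tool pointing down it reaches from about 0.375 to 0.9 m from the base axis. Payload 3.1 kg.
Tool frame: the origin (TCP) lies between the finger pads; the fingertips stand 11 mm ahead of it and the grasp point (between the pads) lies 8 mm behind it; z points along the fingers, y is the line along which they close (so a half turn about z gives the same grasp; the last joint's range is limited). The gripper opens to 87 mm and grips with 3 to 60 N. Pads are 19 mm wide; open, the fingers measure 117 mm over their backs; the gripper's body (75 mm by 190 mm) begins 51 mm behind the grasp point.
Start: joints at [-86.03, 30.224, 82.088, -0, 67.689, -10.227], TCP at [0.153, -0.606, 0.234] pointing down, gripper open.
Joint ranges: [-176.69, 176.69], [-43.24, 126.21], [12.49, 139.97], [-82, 262], [0, 151.66], [-163.58, 163.58]. Speed limits (degrees/s): [159.86, 159.86, 180, 180, 180, 180].

### API

Orientations are given as a 3x3 rotation matrix whose columns are the frame's x, y, z axes.
In Python, from rig import bot, viewer, workorder, nets gives the robot as it stands. The module is installed in compiled form; this text tells all that it offers.
- The arm moves only by the tool move_arm, never from a script. Its argument "increments" is a list of rows, each a list of 7 numbers: the shift along the tool's x, y, z normalised to -1 to 1, where 1 is 0.3 m, then the turn, a rotation vector about the tool's x, y, z normalised to -1 to 1, where 1 is pi rad, then the opening, from 0 (shut) to 1 (fully open). In form: [[tx, ty, tz, wx, wy, wz, grip], ...]. A call has 1 to 10 rows; each row is the pose to reach, as a shift and turn from the pose commanded when the call began, along the tool's axes at that moment, turning the shorter way round; what a row does not reach only later rows make up. A row lasts 1/12 s, in which the tool goes at most 41.7 mm and 7.16 degrees, less where a joint would pass 70% of its speed; a pose out of reach is approached as far as the arm can. A call with a number of a shift or a turn outside -1 to 1 is refused whole. A call with a gripper value outside its range is refused whole. The fingers move at their own pace and stop on an object; the grip force is fixed at half the most. Time passes only in rows, so rows that repeat a pose let the fingers close. It gives the time, the measured TCP pose, the force, the opening and the grip force at its end, in the units of the state.
- bot.read_state(): the state, without advancing time (a new reading comes with each control period).
- viewer.capture(name): name is "scene" or "top"; returns a dict with "image" (384x512x3 uint8, blue, green, red), "K" (3x3 intrinsics, pixels), "eye" and "orientation" of the camera in the world. Camera axes: x right, y up, looking along -z (the intrinsics and any distortion apply to the point x, -y, -z); pixel columns grow to the right and rows downward; lengths in m; the calibration is good to about 2 mm. A picture is of the moment at which its call begins. There is no depth.
- workorder.hand_in(): hands the job in; it is judged then, once.
Trained networks look in the newest picture that a camera, given by its name, has taken for a name from the list of things; names that differ only in an ending like _2 or _b are one class to them, and where a whole thing is asked for, a point or a joint stands for the part that bears it (a point fixed in the world has none). Each returns a list of dicts, best first, with "conf" (0 to 1); they miss things now and then, are a little off and sometimes report something else, mostly with a low value. They report only what shows in the picture. A call takes as long as a camera call.
- nets.find_in(camera, thing): "location" ([column, row] in pixels, amid what is visible of it).
The state is a dict: "time_s": time; "joint_positions": joint angles; "qvel": joint speeds; "tau": joint torques, N m; "position": TCP position; "tcp_rot": TCP orientation; "force": force on the tool from outside, world axes, zero at the start; "moment": the same for the moment, N m; "opening": opening from 0.0 (shut) to 1.0 (fully open); "grasp_force": force on a finger pad.
Only numpy, scipy, OpenCV 4.12 (cv2) and the standard library are available. Lean on these libraries where they do the work, as an engineer would, in place of code of your own. Each camera call takes 0.05 s, during which the arm holds its last target. There are 200 camera calls.

## Working session

There is one attempt and no reset: what is moved stays moved. The work goes in short steps, Python scripts to look and compute and a tool call to move; the robot and the scene stay as the last step left them, time stands still between calls to the robot, and variables do not carry over. Pictures are saved under pics/ and viewed, at most 10 in all, crops included, and the job is handed in when it is done.

Besides the shell and the picture viewer there is one more tool, called after "Request:" by a JSON object that holds its "api" and its "payload". move_arm: Moves the arm, as the interface text tells. Its arguments: {"type":"object","properties":{"increments":{"type":"array"}},"required":["increments"]}

```bash
mkdir -p pics; cat > h.py <<'E'
import numpy as np, cv2
from rig import bot, viewer, workorder, nets
def ray(c,px):
    K=c["K"];R=np.array(c["orientation"]);d=np.linalg.inv(K)@[px[0],px[1],1.]
    d=R@(d*[1,-1,-1]);return np.array(c["eye"]),d/np.linalg.norm(d)
def onz(c,px,z):
    e,d=ray(c,px);return e+d*(z-e[2])/d[2]
def tri(cs,ps):
    A=np.zeros((3,3));b=np.zeros(3)
    for c,p in zip(cs,ps):
        e,d=ray(c,p);M=np.eye(3)-np.outer(d,d);A+=M;b+=M@e
    return np.linalg.solve(A,b)
def proj(c,P):
    q=np.array(c["orientation"]).T@(np.array(P)-c["eye"]);q=np.array(c["K"])@(q*[1,-1,-1]);return q[:2]/q[2]
E
python3 - <<'E'
from h import *
C={}
for n in("scene","top"):
    C[n]=c=viewer.capture(n); cv2.imwrite(f"pics/{n}0.png",c["image"]); print(n,np.round(c["eye"],3),np.round(c["K"],1).tolist(), [k for k in c])
    for t in("kettle","power_base","lid_top","lid_hinge","start_pad","release_top","mug","copper_jar","teaspoon","sugar_jar","cereal_bowl","pepper_mill","salt_shaker"):
        print(t,[(np.round(r["location"]).tolist(),round(r["conf"],2)) for r in nets.find_in(n,t)[:2]])
print(bot.read_state())
E
```

```text
scene [0.056 0.988 1.134] [[422.0, 0.0, 257.7], [0.0, 422.0, 201.7], [0.0, 0.0, 1.0]] ['image', 'K', 'eye', 'orientation']
kettle [([239.0, 182.0], 0.82), ([241.0, 156.0], 0.53)]
power_base [([234.0, 219.0], 0.86), ([298.0, 149.0], 0.71)]
lid_top [([243.0, 156.0], 0.97)]
lid_hinge [([239.0, 185.0], 0.67), ([194.0, 269.0], 0.26)]
start_pad [([267.0, 173.0], 0.44), ([156.0, 299.0], 0.27)]
release_top []
mug [([196.0, 269.0], 0.8)]
copper_jar [([241.0, 154.0], 0.72), ([241.0, 294.0], 0.49)]
teaspoon [([157.0, 298.0], 0.64)]
sugar_jar [([329.0, 144.0], 0.93), ([243.0, 154.0], 0.36)]
cereal_bowl [([320.0, 184.0], 0.9)]
pepper_mill [([299.0, 150.0], 0.93)]
salt_shaker [([309.0, 163.0], 0.75)]
top [-0.234 -0.165  1.68 ] [[460.2, 0.0, 257.5], [0.0, 460.2, 198.7], [0.0, 0.0, 1.0]] ['image', 'K', 'eye', 'orientation']
kettle [([278.0, 184.0], 0.7)]
power_base [([278.0, 208.0], 0.63)]
lid_top [([279.0, 172.0], 0.8), ([278.0, 186.0], 0.24)]
lid_hinge [([278.0, 186.0], 0.71)]
start_pad []
release_top [([280.0, 173.0], 0.25)]
mug [([188.0, 175.0], 0.71)]
copper_jar [([171.0, 210.0], 0.84)]
teaspoo
[... 227 characters left out ...]
959817e-03,
        6.76912986e+01, -1.02281225e+01]), 'qvel': array([ 0.08392693, -0.06969976,  0.03047171, -0.10911745,  0.00531811,
       -0.02833812]), 'tau': array([-6.47274137e-04, -4.40017354e+01, -1.76977104e+01,  6.33122795e-02,
        5.05425758e-02, -1.25881198e-05]), 'position': array([ 0.15328883, -0.60587532,  0.23352283]), 'tcp_rot': array([[ 9.69457451e-01,  2.45259557e-01, -3.50519835e-05],
       [ 2.45259559e-01, -9.69457447e-01,  8.07302303e-05],
       [-1.41815459e-05, -8.68613573e-05, -9.99999996e-01]]), 'force': array([-0.17211486,  0.86253115,  0.48705054]), 'moment': array([-0.02094471, -0.06547386,  0.01328952]), 'grasp_force': 0.0, 'opening': 1.0003922914816727}
```

```bash
python3 - <<'E'
import cv2,numpy as np
a=cv2.imread("pics/scene0.png");b=cv2.imread("pics/top0.png")
a=cv2.resize(a[95:320,120:370],None,fx=3.1,fy=2.6);cv2.imwrite("pics/s0c.png",a[:600,:800])
b=cv2.resize(b[120:320,140:400],None,fx=3,fy=3);cv2.imwrite("pics/t0c.png",b)
E
```

```text
(no output)
```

View pics/s0c.png

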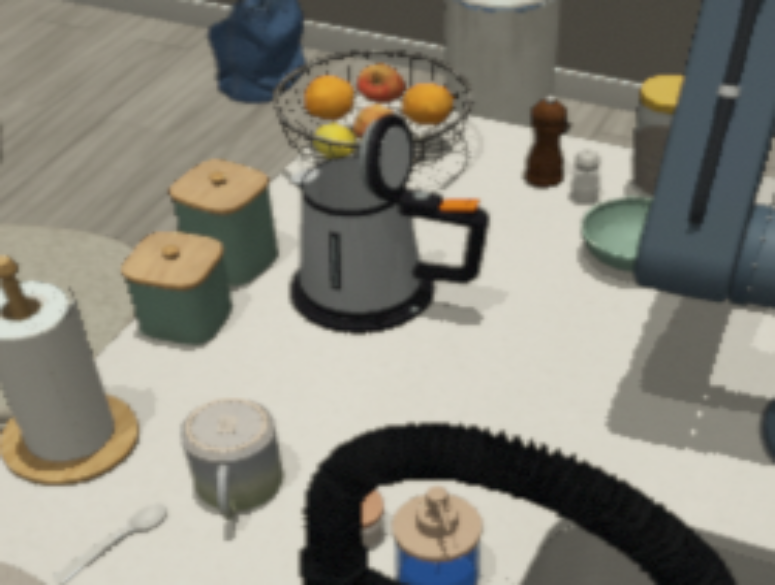

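View pics/t0c.png

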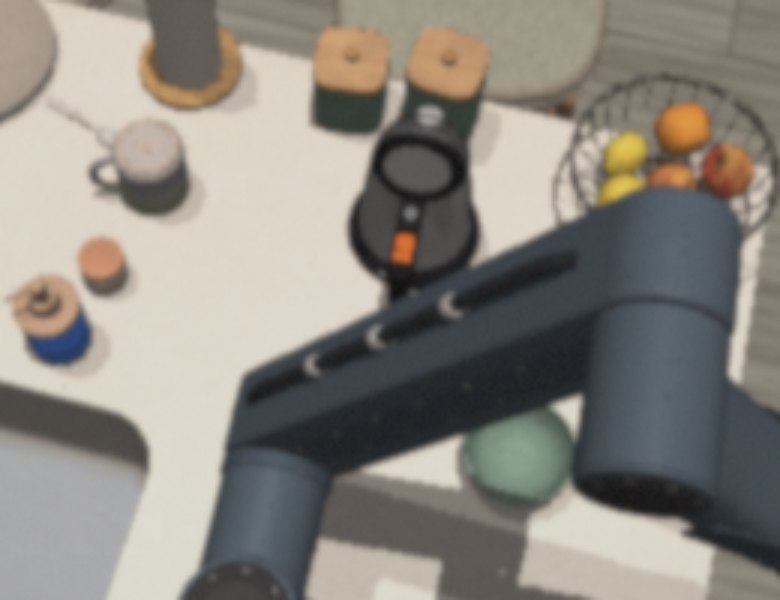

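The scene view shows the kettle with its lid open, the lid's outer face towards the handle, and the handle pointing towards the robot. The paddle is at about (268,174) in the scene image and (274,203) in the top image. The release button is at (277,191) in the top image, and the base spans columns 256–300.

```bash
python3 - <<'E'
from h import *
from scipy.optimize import least_squares
C={n:viewer.capture(n) for n in("scene","top")}
def cen(n):
    h=cv2.cvtColor(C[n]["image"],cv2.COLOR_BGR2HSV);m=cv2.inRange(h,(4,170,120),(16,255,255))
    m2=np.zeros_like(m);b={"scene":(165,182,255,282),"top":(192,212,264,286)}[n];m2[b[0]:b[1],b[2]:b[3]]=m[b[0]:b[1],b[2]:b[3]]
    ys,xs=np.nonzero(m2);print(n,len(xs),xs.min(),xs.max(),ys.min(),ys.max());return [xs.mean(),ys.mean()]
pp=[cen("scene"),cen("top")];P=tri(C.values(),pp);print("paddle",P)
for n,p in zip(C,pp):print(n,p,proj(C[n],P), onz(C[n],p,.205))
obs=[("scene",pp[0],"pad"),("top",pp[1],"pad"),("top",[277,191],"rel"),
 ("scene",[291/3.1+120,290/2.6+95],"L"),("scene",[434/3.1+120,290/2.6+95],"R"),("top",[349/3+140,225/3+120],"L"),("top",[479/3+140,225/3+120],"R")]
def model(v):
    x,y,a=v;c,s=np.cos(a),np.sin(a);W=lambda p:np.array([x+c*p[0]-s*p[1],y+s*p[0]+c*p[1],p[2]+.014]);r=[]
    for n,p,k in obs:
        if k in"pad rel":
            q=proj(C[n],W((-.129,0,.193) if k=="pad" else (-.082,0,.191)));r+=list(q-p)
        else:
            t=np.linspace(0,6.28,90);u=np.array([proj(C[n],(x+.092*np.cos(i),y+.092*np.sin(i),.010)) for i in t])[:,0]
            r.append((u.min() if k=="L" else u.max())-p[0])
    return np.array(r)
s=least_squares(model,[.6,-.3,0],loss="soft_l1");print(s.x,np.degrees(s.x[2]));print(np.round(s.fun,1))
for t in("mug","copper_jar","cereal_bowl","pepper_mill","salt_shaker","sugar_jar"):
  r=nets.find_in("scene",t)
  if r:print(t,onz(C["scene"],r[0]["location"],.05))
x,y,a=s.x
d=np.array([np.cos(a),np.sin(a),0]);h=np.array([x,y,.205])-.052*d
for l in(1.1,1.25,1.4):
  c=h+.058*np.array([d[0]*np.cos(l),d[1]*np.cos(l),np.sin(l)]);print(l,[proj(C[n],c) for n in C])
E
```

```text
scene 45 262 273 172 175
top 62 271 277 198 207
paddle [ 0.49230191 -0.0458903   0.19538472]
scene [np.float64(267.6), np.float64(173.53333333333333)] [267.76912824 173.65109178] [ 0.48861246 -0.03565541  0.205     ]
top [np.float64(274.19354838709677), np.float64(202.5)] [274.24503432 202.30886721] [ 0.48681099 -0.04667435  0.205     ]
[ 0.61717501 -0.03917589  0.0427278 ] 2.44812274074871
[ 1.1 -2.  -0.4 -0.7 -0.5 -0.3 -0.8  1.  -0.6  1.2]
mug [0.58715076 0.3221457  0.05      ]
copper_jar [0.4108981  0.35759318 0.05      ]
cereal_bowl [ 0.63589242 -0.09831394  0.05      ]
pepper_mill [ 0.49891543 -0.39679174  0.05      ]
salt_shaker [ 0.43340218 -0.32230758  0.05      ]
sugar_jar [ 0.3769429  -0.49985139  0.05      ]
1.1 [array([240.41883494, 153.59724673]), array([280.38539754, 170.3825059 ])]
1.25 [array([242.53871651, 153.30623423]), array([279.98438787, 171.80634991])]
1.4 [array([244.79672515, 153.33060756]), array([279.53782332, 173.51302197])]
```

Request:
{"api": "move_arm", "payload": {"increments": [[0,0,-0.7,0,0,0.065,0],[0,0,-0.7,0,0,0.065,0],[0,0,-0.7,0,0,0.065,0],[0,0,-0.7,0,0,0.065,0],[0,0,-0.7,0,0,0.065,0],[0,0,-0.7,0,0,0.065,0],[0,0,-0.7,0,0,0.065,0],[0,0,-0.7,0,0,0.065,0]]}}

```text
time_s: 2.47
position: [0.1533, -0.6055, 0.4432]
tcp_rot: [[0.999, 0.044, -0.0], [0.044, -0.999, 0.0], [-0.0, -0.0, -1.0]]
force: [0.0, 0.7, -1.0]
opening: 0.476
grasp_force: 0.0
```

Request:
{"api": "move_arm", "payload": {"increments": [[0.64,-0.91,0,0,0,0,0],[0.64,-0.91,0,0,0,0,0],[0.64,-0.91,0,0,0,0,0],[0.64,-0.91,0,0,0,0,0],[0.64,-0.91,0,0,0,0,0],[0.64,-0.91,0,0,0,0,0],[0.64,-0.91,0,0,0,0,0],[0.64,-0.91,0,0,0,0,0],[0.64,-0.91,0,0,0,0,0],[0.64,-0.91,0,0,0,0,0]]}}

```text
time_s: 3.3
position: [0.3337, -0.3222, 0.4418]
tcp_rot: [[0.999, 0.048, -0.002], [0.048, -0.999, 0.003], [-0.002, -0.003, -1.0]]
force: [-0.3, -0.6, 0.0]
opening: 0.006
grasp_force: 0.0
```

Request:
{"api": "move_arm", "payload": {"increments": [[0.64,-0.91,0,0,0,0,0],[0.64,-0.91,0,0,0,0,0],[0.64,-0.91,0,0,0,0,0],[0.64,-0.91,0,0,0,0,0],[0.64,-0.91,0,0,0,0,0],[0.64,-0.91,0,0,0,0,0],[0.64,-0.91,0,0,0,0,0],[0.64,-0.91,0,0,0,0,0],[0.64,-0.91,0,0,0,0,0],[0.64,-0.91,0,0,0,0,0]]}}

```text
time_s: 4.13
position: [0.5137, -0.0433, 0.4415]
tcp_rot: [[0.999, 0.046, -0.004], [0.046, -0.999, 0.0], [-0.004, -0.0, -1.0]]
force: [-0.2, 0.0, -0.5]
opening: 0.007
grasp_force: 0.0
```

Request:
{"api": "move_arm", "payload": {"increments": [[0,0,0.5,0,0,0,0],[0,0,0.5,0,0,0,0],[0,0,0.5,0,0,0,0],[0,0,0.5,0,0,0,0],[0,0,0.5,0,0,0,0],[0,0,0.5,0,0,0,0],[0,0,0.5,0,0,0,0]]}}

```text
time_s: 4.72
position: [0.5142, -0.0456, 0.295]
tcp_rot: [[0.999, 0.041, 0.003], [0.041, -0.999, -0.001], [0.002, 0.001, -1.0]]
force: [0.1, 0.1, 1.1]
opening: 0.008
grasp_force: 0.0
```

```bash
python3 - <<'E'
from h import *
C={n:viewer.capture(n) for n in("scene","top")}
s=bot.read_state();print(s["position"],s["force"]);tip=s["position"]+s["tcp_rot"][:,2]*.011
for n in C: print(n,proj(C[n],tip),[(r["location"],round(r["conf"],2)) for t in("lid_top","kettle") for r in nets.find_in(n,t)[:1]])
a=cv2.resize(C["scene"]["image"][95:245,180:330],(600,600),interpolation=2);cv2.imwrite("pics/s1.png",a)
E
```

```text
[ 0.51462666 -0.04500117  0.29585926] [ 0.42091838 -0.07555237 -0.01660761]
scene [261.4958062  151.44526085] [([242.0, 160.6], 0.67), ([238.4, 182.4], 0.67)]
top [276.75965717 185.16703126] [([291.3, 171.6], 0.45), ([275.6, 195.2], 0.87)]
```

View pics/s1.png

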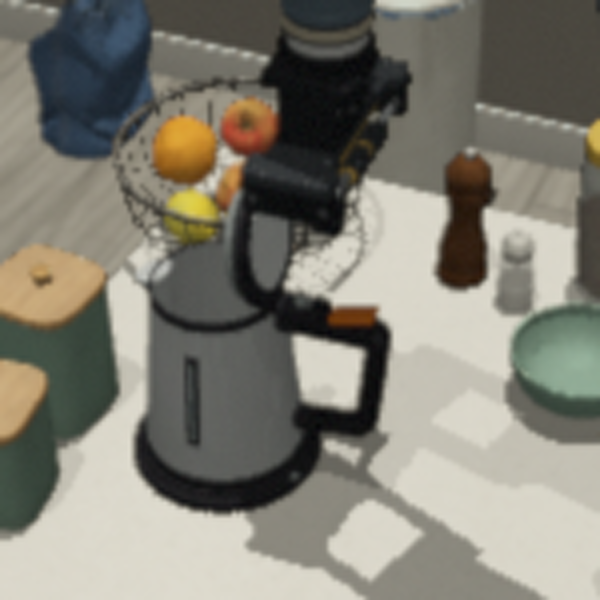

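The fingers stand right in front of the lid's outer face, with the tip near crop pixel (325,225). The body is clear of the lid. I'll push along the lid's arc.

Request:
{"api": "move_arm", "payload": {"increments": [[0.1,0,0,0,0,0,0],[0.15,0,0,0,0,0,0],[0.18,0,0,0,0,0,0],[0.2,0,0.007,0,0,0,0],[0.22,0,0.013,0,0,0,0],[0.24,0,0.02,0,0,0,0],[0.255,0,0.025,0,0,0,0],[0.27,0,0.033,0,0,0,0],[0.29,0,0.045,0,0,0,0],[0.31,0,0.06,0,0,0,0]]}}

```text
time_s: 5.85
position: [0.6064, -0.0395, 0.2753]
tcp_rot: [[0.999, 0.044, -0.0], [0.044, -0.999, 0.0], [-0.0, -0.0, -1.0]]
force: [-0.6, 0.1, 1.3]
opening: 0.007
grasp_force: 0.5
```

Request:
{"api": "move_arm", "payload": {"increments": [[0.013,0,0.012,0,0,0,0],[0.025,0,0.025,0,0,0,0],[0.037,0,0.037,0,0,0,0],[0.047,0,0.047,0,0,0,0],[0.055,0,0.065,0,0,0,0],[0.063,0,0.085,0,0,0,0],[0.077,0,0.107,0,0,0,0],[0.083,0,0.13,0,0,0,0],[0.09,0,0.15,0,0,0,0],[0.093,0,0.16,0,0,0,0]]}}

```text
time_s: 6.68
position: [0.6338, -0.0384, 0.2262]
tcp_rot: [[0.999, 0.044, -0.002], [0.044, -0.999, 0.0], [-0.002, -0.0, -1.0]]
force: [-2.4, 0.3, 10.8]
opening: 0.009
grasp_force: 6.3
```

```bash
python3 - <<'E'
from h import *
C=viewer.capture("scene");s=bot.read_state();print(s["position"],s["force"])
cv2.imwrite("pics/s2.png",cv2.resize(C["image"][95:245,180:330],(600,600),interpolation=2))
E
```

```text
[ 0.63374806 -0.03843495  0.22664927] [-0.32990869  0.63503814 -0.18059502]
```

View pics/s2.png

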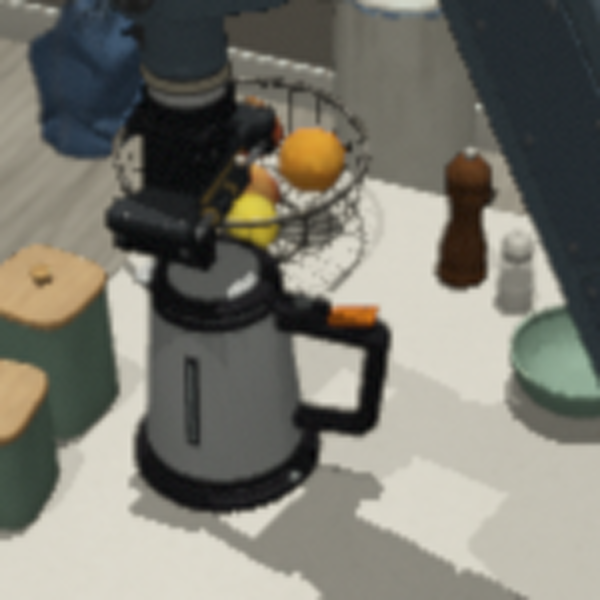

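The lid looks flat on the rim. A small further press will confirm that it is fully shut.

Request:
{"api": "move_arm", "payload": {"increments": [[0,0,0.003,0,0,0,0],[0,0,0.006,0,0,0,0],[0,0,0.01,0,0,0,0],[0,0,0.01,0,0,0,0],[0,0,0.01,0,0,0,0]]}}

```text
time_s: 7.15
position: [0.6341, -0.0384, 0.2263]
tcp_rot: [[0.999, 0.044, 0.001], [0.044, -0.999, -0.0], [0.001, 0.0, -1.0]]
force: [-2.7, 0.9, 7.2]
opening: 0.006
grasp_force: 3.7
```

Request:
{"api": "move_arm", "payload": {"increments": [[0,0,-0.15,0,0,0,0],[0,0,-0.3,0,0,0,0],[0,0,-0.35,0,0,0,0],[-0.1,0,-0.35,0,0,0,0],[-0.24,0,-0.35,0,0,0,0],[-0.38,0,-0.35,0,0,0,0],[-0.5,0,-0.35,0,0,0,0],[-0.5,0,-0.35,0,0,0,0],[-0.5,0,-0.35,0,0,0,0]]}}

```text
time_s: 7.9
position: [0.482, -0.0446, 0.3297]
tcp_rot: [[0.999, 0.043, -0.0], [0.043, -0.999, 0.0], [-0.0, -0.0, -1.0]]
force: [0.4, -0.6, 0.7]
opening: 0.005
grasp_force: 0.0
```

```bash
python3 - <<'E'
from h import *
C={n:viewer.capture(n) for n in("scene","top")};s=bot.read_state();print(s["position"],s["force"],s["joint_positions"])
a=[cv2.resize(C["scene"]["image"][130:230,190:290],(400,400),interpolation=2),cv2.resize(C["top"]["image"][140:240,230:330],(400,400),interpolation=2)]
cv2.imwrite("pics/s3.png",np.hstack(a))
h=cv2.cvtColor(C["scene"]["image"],cv2.COLOR_BGR2HSV);m=cv2.inRange(h,(4,170,100),(16,255,255))[165:185,255:285];ys,xs=np.nonzero(m);print(xs.mean()+255,ys.mean()+165)
E
```

```text
[ 0.48520707 -0.04527933  0.33020406] [0.78291109 0.32569719 0.41903683] [-1.85038313e+01  1.29494617e+01  9.38735271e+01  1.03220432e-02
  7.30187782e+01  6.90115721e+01]
267.3225806451613 174.0
```

View pics/s3.png

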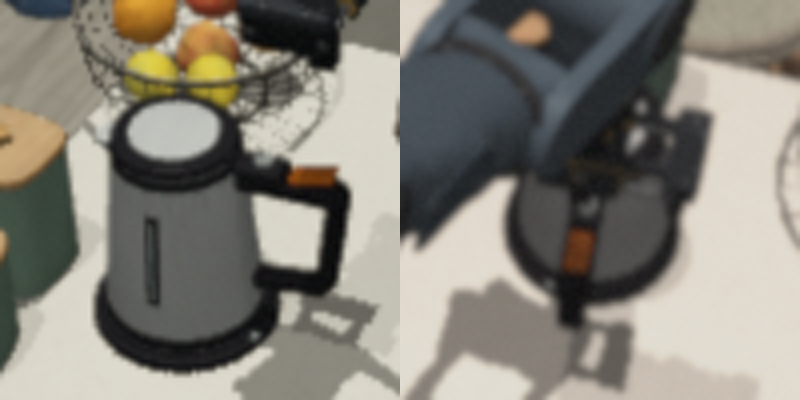

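The lid is flat shut and the kettle hasn't moved. The paddle is still up at top (274.5,202.5), y ≈ -0.046. I'll turn the fingers along the handle so they are narrower than the paddle.

Request:
{"api": "move_arm", "payload": {"increments": [[-0.017,0.003,0,0,0,-0.5,0],[-0.017,0.003,0,0,0,-0.5,0],[-0.017,0.003,0,0,0,-0.5,0],[-0.017,0.003,0,0,0,-0.5,0],[-0.017,0.003,0,0,0,-0.5,0],[-0.017,0.003,0,0,0,-0.5,0],[-0.017,0.003,0,0,0,-0.5,0],[-0.017,0.003,0,0,0,-0.5,0],[-0.017,0.003,0,0,0,-0.5,0],[-0.017,0.003,0,0,0,-0.5,0]]}}

```text
time_s: 8.83
position: [0.4811, -0.0464, 0.3296]
tcp_rot: [[0.267, 0.964, 0.001], [0.964, -0.267, -0.0], [0.0, 0.001, -1.0]]
force: [-0.6, -0.4, -1.0]
opening: 0.002
grasp_force: 0.0
```

Request:
{"api": "move_arm", "payload": {"increments": [[0,0,0.1,0,0,-0.1,0],[0,0,0.2,0,0,-0.1,0],[0,0,0.29,0,0,-0.1,0],[0,0,0.31,0,0,-0.1,0],[0,0,0.31,0,0,-0.1,0],[0,0,0.31,0,0,-0.1,0]]}}

```text
time_s: 9.33
position: [0.4806, -0.0464, 0.237]
tcp_rot: [[-0.036, 0.999, 0.001], [0.999, 0.036, -0.0], [-0.0, 0.001, -1.0]]
force: [0.9, -0.3, -0.8]
opening: 0.006
grasp_force: 0.0
```

```bash
python3 - <<'E'
from h import *
C={n:viewer.capture(n) for n in("scene","top")};s=bot.read_state();print(s["position"],s["force"],s["tcp_rot"][:2,0])
a=[cv2.resize(C["scene"]["image"][130:230,190:290],(400,400),interpolation=2),cv2.resize(C["top"]["image"][140:240,230:330],(400,400),interpolation=2)]
cv2.imwrite("pics/s4.png",np.hstack(a))
E
```

```text
[ 0.48089392 -0.0465507   0.23806978] [0.09880225 0.35370189 1.27435528] [-0.03621449  0.99934314]
```

View pics/s4.png

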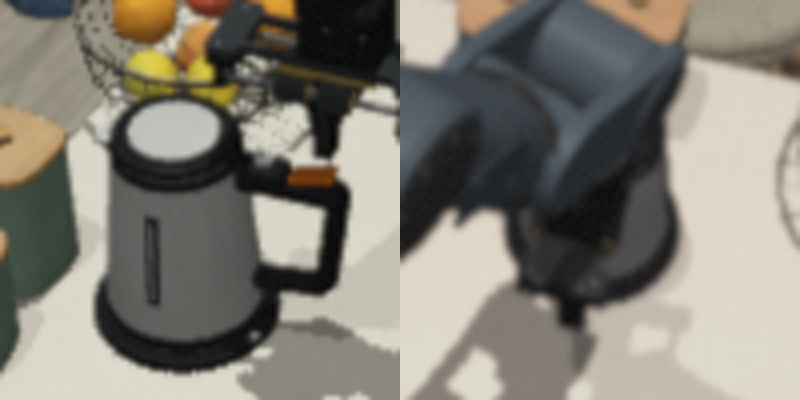

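The fingertip hovers just above the outer half of the paddle, at crop (325,155), clear of the release button at (265,160). Pressing now.

Request:
{"api": "move_arm", "payload": {"increments": [[0,0,0.02,0,0,0,0],[0,0,0.035,0,0,0,0],[0,0,0.045,0,0,0,0],[0,0,0.055,0,0,0,0],[0,0,0.065,0,0,0,0],[0,0,0.073,0,0,0,0],[0,0,0.08,0,0,0,0],[0,0,0.087,0,0,0,0],[0,0,0.087,0,0,0,0]]}}

```text
time_s: 10.18
position: [0.4789, -0.046, 0.21]
tcp_rot: [[-0.037, 0.999, -0.0], [0.999, 0.037, 0.0], [0.0, -0.0, -1.0]]
force: [0.5, -0.3, 0.5]
opening: 0.003
grasp_force: 0.0
```

Request:
{"api": "move_arm", "payload": {"increments": [[0,0,0.005,0,0,0,0],[0,0,0.01,0,0,0,0],[0,0,0.015,0,0,0,0],[0,0,0.015,0,0,0,0]]}}

```text
time_s: 10.52
position: [0.4787, -0.0462, 0.2085]
tcp_rot: [[-0.038, 0.999, 0.0], [0.999, 0.038, -0.001], [-0.001, 0.0, -1.0]]
force: [-6.0, 0.6, 22.1]
opening: 0.008
grasp_force: 11.0
```

It has met a hard stop at tip height 0.1975 m, where the paddle should sit when on. Backing off.

Request:
{"api": "move_arm", "payload": {"increments": [[0,0,-0.03,0,0,0,0],[0,0,-0.1,0,0,0,0],[0,0,-0.2,0,0,0,0],[0,0,-0.33,0,0,0,0],[0,0,-0.46,0,0,0,0],[0,-0.15,-0.5,0,0,0,0],[-0.1,-0.25,-0.5,0,0,0,0],[-0.2,-0.25,-0.5,0,0,0,0],[-0.3,-0.25,-0.5,0,0,0,0],[-0.3,-0.25,-0.5,0,0,0,0]]}}

```text
time_s: 11.35
position: [0.4082, -0.1435, 0.3567]
tcp_rot: [[-0.032, 0.999, 0.003], [0.999, 0.032, -0.005], [-0.005, 0.003, -1.0]]
force: [1.1, 0.1, 0.4]
opening: 0.006
grasp_force: 0.0
```

```bash
python3 - <<'E'
from h import *
C={n:viewer.capture(n) for n in("scene","top")};s=bot.read_state();print(s["position"],s["force"])
a=[cv2.resize(C["scene"]["image"][130:230,190:290],(400,400),interpolation=2),cv2.resize(C["top"]["image"][140:240,230:330],(400,400),interpolation=2)]
cv2.imwrite("pics/s5.png",np.hstack(a))
h=cv2.cvtColor(C["scene"]["image"],cv2.COLOR_BGR2HSV);m=cv2.inRange(h,(4,170,100),(16,255,255))[165:185,255:285];ys,xs=np.nonzero(m);print(len(xs),xs.mean()+255,ys.mean()+165)
E
```

```text
[ 0.40747879 -0.13958041  0.35592947] [ 0.11499422  0.97642489 -0.21990162]
52 267.84615384615387 174.8653846153846
```

View pics/s5.png

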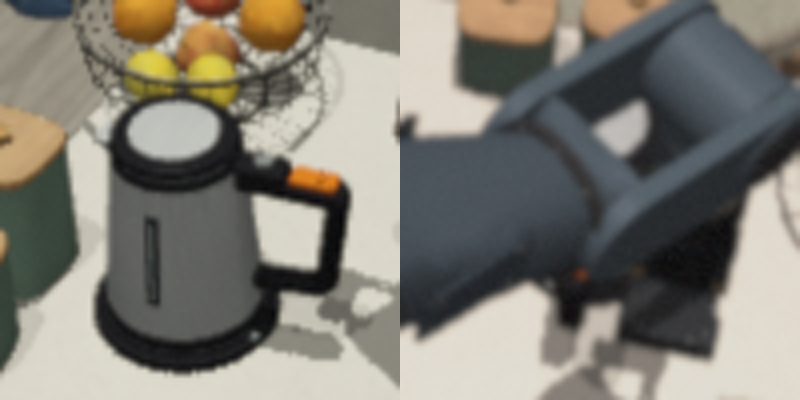

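The paddle now lies level with the handle at crop (315,180). The lid is shut, the kettle has not moved, and the hand is clear.

```bash
python3 -c "
from rig import workorder
print(workorder.hand_in())"
```

```text
the job is handed in; nothing more can be done
None
```

I pushed the lid shut, then pressed the start paddle down to its stop, where it stayed, and handed the job in with the hand clear; the kettle hadn't moved in the last picture, and the judge's verdict wasn't shown.

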